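# Index the vial carousel to the reader and relock its plunger

### The arm

A 6-joint arm with a two-finger parallel gripper is mounted at the origin on the work surface. World frame = base frame: x ahead of the robot, y to its left, z up, the work surface at z = 0. Lengths are in m, angles in degrees, forces in N, time in s.
With the tool pointing down it reaches from about 0.35 to 0.875 m from the base axis. Payload 4.2 kg.
Tool frame: the origin (TCP) lies on the centre line of the jaws, within the pads' length; the fingertips stand tip_reach ahead of it and the grasp point (between the pads) is the TCP (tip_reach is the distance from the TCP to the fingertips, in m); z points along the fingers, y is the line along which they close (so a half turn about z gives the same grasp; the last joint's range is limited). The gripper opens to 87 mm and grips with 3 to 60 N. Pads are 19 mm wide; open, the fingers measure 117 mm over their backs; the gripper's body (75 mm by 190 mm) begins 51 mm behind the grasp point.
Start: joints at [90.275, 22.042, 0.453, 0, -68.411, -14.817], TCP at [0.157, 0.605, 0.242] pointing down, gripper open.
Joint ranges: [-179.83, 179.83], [-69.29, 118.12], [-61.27, 80.66], [-181.25, 117.63], [-171.15, -9.14], [-177.46, 177.46]. Speed limits (degrees/s): [159.86, 159.86, 180, 180, 180, 180].

### API

Orientations are given as a 3x3 rotation matrix whose columns are the frame's x, y, z axes.
In Python, from station import sense, capture, finish_job, tip_reach gives the robot as it stands.
- The arm moves only by the tool arm_command, never from a script. Its argument "deltas" is a list of rows, each a list of 7 numbers: the turn, a rotation vector about the tool's x, y, z in rad, then the shift along the tool's x, y, z in cm, then the closure, from -1 (fully open) to 1 (shut), so that 0 is half open. In form: [[rx, ry, rz, dx, dy, dz, hand], ...]. A call has 1 to 8 rows; each row is the pose to reach, as a shift and turn from the pose commanded when the call began, along the tool's axes at that moment; what a row does not reach only later rows make up. A row lasts 1/12 s, in which the tool goes at most 41.7 mm and 7.16 degrees, less where a joint would pass 70% of its speed; a pose out of reach is approached as far as the arm can. A call with a gripper value outside its range is refused whole. The fingers move at their own pace and stop on an object; the grip force is fixed at half the most. Time passes only in rows, so rows that repeat a pose let the fingers close. It gives the time, the measured TCP pose, the force, the opening and the grip force at its end, in the units of the state.
- sense(): the state, without advancing time (a new reading comes with each control period).
- capture(name): name is "scene" or "top"; returns a dict with "pixels" (420x560x3 uint8, blue, green, red), "fovy" (degrees; the focal length in pixels is half the picture's height over the tangent of half this angle, whatever the lens; pixels are square), "cx", "cy" (the principal point, pixels), "k1" (the pictures are not rectified: a ray, as slopes to the right and down, at radius r is drawn at 1 + k1 r^2 times it, then the intrinsics apply), "rvec" (rotation vector, rad) and "tvec" (3), from world to camera coordinates, as OpenCV has them. Camera axes: x right, y down, z forward; pixel columns grow to the right and rows downward; lengths in m; the calibration is good to about 2 mm. A picture is of the moment at which its call begins. There is no depth.
- finish_job(): hands the job in; it is judged then, once.
The state is a dict: "time_s": time; "joints": joint angles; "joint_velocities": joint speeds; "effort": joint torques, N m; "tcp_pos": TCP position; "ee_rot": TCP orientation; "wrist_force": force on the tool from outside, world axes, zero at the start; "moment": the same for the moment, N m; "gripper_width": opening from 0.0 (shut) to 1.0 (fully open); "gripper_force": force on a finger pad.
Only numpy, scipy, OpenCV 4.12 (cv2) and the standard library are available. Lean on these libraries where they do the work, as an engineer would, in place of code of your own. Each camera call takes 0.05 s, during which the arm holds its last target. There are 200 camera calls.

### The job

The little vial carousel is locked by the red pull-and-twist plunger. Pull the red knob up, give it a quarter turn and let go so that it stays out by itself, then turn the carousel by its black handle until the orange-capped vial stands in front of the white reader's window, and twist the red knob back so that the pin drops fully home and locks the carousel there. Leave the vials standing in their pockets and do not disturb the other things on the bench.

Things in the scene. Friction and masses are not known exactly. Their poses are not given: they have to be found in the camera images.
- carousel: fixed grey base plate, 190 (x) x 315 (y) x 12 mm; origin on the bench under the disc's axis, z up. White reader (75 x 45 mm, top 130 mm above the bench, dark window at y +122 mm) on its +y side; dark bracket with the plunger on its -y side (plunger axis at x 0, y -95 mm; bracket and slotted collar reach 82 mm above the bench)
- reading_spot (a point): fixed point before the reader's window, at carousel x 0, y +66 mm, 42 mm above the bench (disc top): where the bottom centre of the orange-capped vial must stand. The disc (radius 108 mm) has three white pockets (27 mm bore, 22 mm high) 66 mm from its axis, at the start in directions +30, +90 (here) and +150 degrees from the carousel's x
- disc (a joint): rotation of the disc in rad, 0 at the start, positive counter-clockwise from above, stops at +-1.2; friction 0.04 N m, stays where left. Rim notches lock it at -1.047, 0 and +1.047. With the knob twisted back, the pin slips into a notch and centres the disc if within about 0.08 rad of it; otherwise it rides on the rim
- hub_grip (a point): middle of the black bar handle at the centre of the disc, turning with it: bar 56 mm long (its x axis, along the carousel's x at the start), 14 mm wide (its y), from 125 to 151 mm above the bench; this point is 140 mm above the bench. It stands higher than the vials (tops at 102 mm) and the reader's body
- plunger (a joint): height in m by which the plunger is pulled up: 0 = pin fully home in a notch, 0.010 = pin riding on the rim, 0.014 = cross pin resting on the collar (held out), stop at 0.020. Spring of about 5 N at 0, 7.5 N at 0.020, pushes it down
- knob (a joint): twist of the red knob in rad, 0 at the start, positive counter-clockwise from above, either way to +-1.6. Its brass cross pin sits in the collar's slot (play about +-0.2) until pulled up 0.014 or more; then it twists freely (friction 0.05 N m) and, let go beyond 0.4, stays out on the collar. Back within about 0.2 of 0 it drops into the slot
- knob_grip (a point): middle of the red T-bar knob on top of the plunger, moving with it: bar 44 mm long (its x axis, along the carousel's x at the start), 14 mm wide (its y), 24 mm high, its bottom 13 mm below and its top 11 mm above this point, which is 114 mm above the bench when home
- vial_orange: amber vial with an orange cap, 24 mm in diameter, 60 mm high, standing in one of the two side pockets (+30 or +150 degrees); origin at its bottom centre
- vial_white: the same with a white cap, in the pocket before the reader at the start; origin at its bottom centre
- vial_blue: the same with a blue cap, in the remaining side pocket; origin at its bottom centre
- timer: loose green bench timer 35 x 70 x 62 mm, bystander; origin at its underside
- tip_box: loose open blue box 110 x 90 x 55 mm, bystander; origin at its underside
- well_rack: loose white well rack 120 x 200 x 22 mm, bystander; origin at its underside
- strip_jar: loose white jar with a black cap, 44 mm in diameter, 90 mm high, bystander; origin at its underside

How it is judged:
By the outcome, as a careful person would: the job done as asked, in the order asked, and still so for the second after the job is handed in, with the robot touching nothing.
It also fails if it takes over 64 s, if anything falls off the work surface, if the arm or the gripper's body presses on something with over 40 N, if the wrist force passes 120 N, or if a joint passes its speed limit or range.

## Working session

There is one attempt and no reset: what is moved stays moved. The work goes in short steps, Python scripts to look and compute and a tool call to move; the robot and the scene stay as the last step left them, time stands still between calls to the robot, and variables do not carry over. Pictures are saved under pics/ and viewed, at most 10 in all, crops included, and the job is handed in when it is done.

Besides the shell and the picture viewer there is one more tool, called after "Emit:" in YAML: its name, and indented under it one key for each argument. arm_command: Moves the arm, as the interface text tells. Its arguments: {"type":"object","properties":{"deltas":{"type":"array"}},"required":["deltas"]}

```bash
mkdir -p pics; python3 - <<'E'
from station import sense,capture,tip_reach
import cv2,pickle
print(tip_reach, sense())
for n in("scene","top"):
    c=capture(n); cv2.imwrite(f"pics/{n}0.png",c["pixels"]); pickle.dump(c,open(f"{n}0.pkl","wb")); print({k:v for k,v in c.items() if k!="pixels"})
E
```

```text
0.019 {'time_s': 0.0, 'joints': array([ 9.02775958e+01,  2.20905926e+01,  3.80256202e-01, -2.84483367e-02,
       -6.84094527e+01, -1.48164881e+01]), 'joint_velocities': array([ 0.00042922,  0.01122628, -0.00749526, -0.04044373,  0.05393714,
        0.0541861 ]), 'effort': array([-8.56093102e-04, -3.90659451e+01,  1.87404907e+01,  4.21999678e+00,
        1.09770408e-02, -1.94556237e-04]), 'tcp_pos': array([0.15674053, 0.60445928, 0.24046597]), 'ee_rot': array([[ 9.67931477e-01, -2.51213956e-01, -4.51545505e-04],
       [-2.51214346e-01, -9.67929219e-01, -2.09288126e-03],
       [ 8.86968933e-05,  2.13920036e-03, -9.99997708e-01]]), 'wrist_force': array([-1.3403126 ,  0.26656842,  0.35302116]), 'moment': array([0.05220469, 0.00995359, 0.00849896]), 'gripper_force': 0.0, 'gripper_width': 0.9997130481320785}
{'fovy': 57.84274502216587, 'cx': 282.5668518897117, 'cy': 207.33225922760957, 'k1': -0.024318171161752337, 'rvec': array([ 1.25431475,  2.44957536, -0.81590643]), 'tvec': array([ 0.32270912, -0.30211521,  1.36899156])}
{'fovy': 55.42480857969919, 'cx': 273.85792460894424, 'cy': 208.85250709571747, 'k1': -0.024777486201200988, 'rvec': array([ 2.15135458, -2.18940538,  0.07862583]), 'tvec': array([0.00834513, 0.53417171, 1.41821274])}
```

View pics/top0.png

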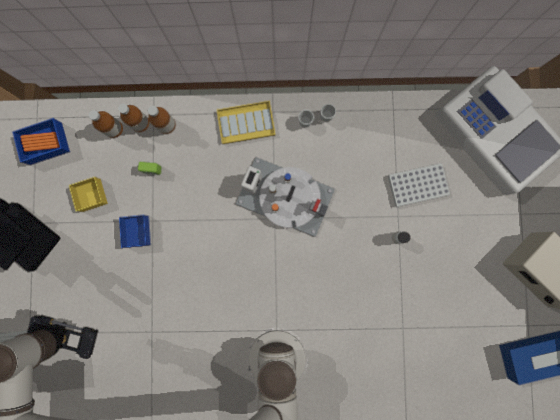

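View pics/scene0.png

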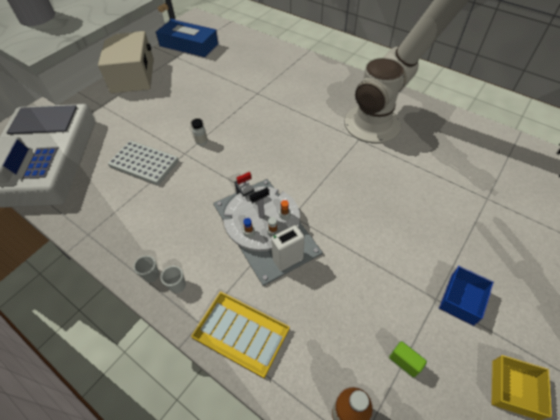

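The top view shows the carousel near (288,197): red knob at (317,207), white reader at (251,178), orange cap at (275,208), blue cap at (287,177). The arm is clear of it to the left. I'll zoom in on both views.

```bash
python3 - <<'E'
import cv2,pickle,numpy as np
t=pickle.load(open("top0.pkl","rb"))["pixels"][150:240,230:340]
s=pickle.load(open("scene0.pkl","rb"))["pixels"][165:290,205:330]
a=cv2.resize(t,None,fx=4,fy=4,interpolation=3); b=cv2.resize(s,None,fx=2.88,fy=2.88,interpolation=3)
cv2.imwrite("pics/z0.png",np.hstack([a,b[:360,:]])); print(a.shape,b.shape)
E
```

```text
(360, 440, 3) (360, 360, 3)
```

View pics/z0.png

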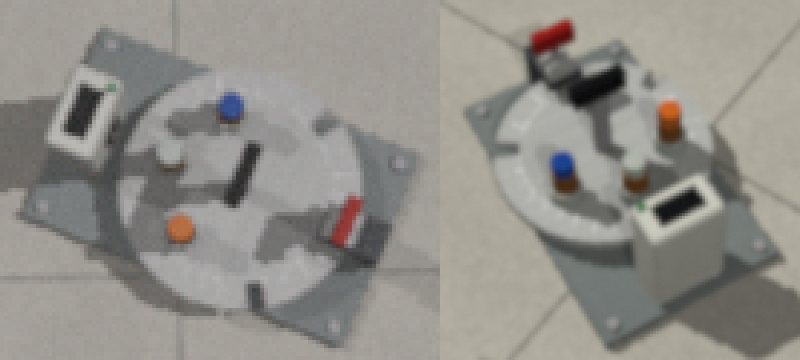

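```bash
cat > h.py <<'E'
import numpy as np,cv2
def proj(c,P):
    f=210/np.tan(np.radians(c["fovy"])/2)
    K=np.array([[f,0,c["cx"]],[0,f,c["cy"]],[0,0,1]])
    return cv2.projectPoints(np.float64(P),c["rvec"],c["tvec"],K,np.array([c["k1"],0,0,0]))[0][:,0]
E
python3 - <<'E'
from h import *
import pickle
from scipy.optimize import least_squares
T,S=[pickle.load(open(n+"0.pkl","rb")) for n in("top","scene")]
pt=np.array([(231,101),(180,227),(171,150),(243,175),(348,222),(101,28),(418,155),(340,347),(20,215)])/4+(229.6,149.6)
ps=np.array([(122,158),(230,107),(195,158),(157,84),(112,35),(25,108),(175,42),(340,262),(170,348)])/2.88+(204.7,164.7)
a=.066*np.cos(np.pi/6)
def P(p):
    x,y,th,c=p
    L=np.array([(a,.033,.1),(-a,.033,.1),(0,.066,.1),(0,0,.142),(0,-.095,.118),(.095,c+.1575,.012),(.095,c-.1575,.012),(-.095,c-.1575,.012),(-.095,c+.1575,.012)])
    R=np.array([[np.cos(th),-np.sin(th),0],[np.sin(th),np.cos(th),0],[0,0,1]])
    return L@R.T+(x,y,0)
SI=[0,1,2,3,4,6,7,8,5]
# scene plate order: left corner(+x,-y?) tested both ways
import itertools
best=None
for k in range(4):
    idx=[0,1,2,3,4]+[5+(i+k)%4 for i in range(4)]
    for d in(1,-1):
        idx=[0,1,2,3,4]+[5+(d*i+k)%4 for i in range(4)]
        f=lambda p:np.r_[(proj(T,P(p))-pt).ravel(),(proj(S,P(p)[idx])-ps).ravel()]
        r=least_squares(f,[.55,0,-.3,.015],loss="soft_l1")
        if best is None or r.cost<best[0].cost: best=(r,idx,f)
r,idx,f=best
print(r.x,np.degrees(r.x[2]),idx,r.cost);print(f(r.x).reshape(2,-1,2).round(1).tolist())
print(P(r.x).round(4).tolist())
E
```

```text
[ 0.57370199 -0.0571094  -0.40768027  0.02071368] -23.358359143442453 [0, 1, 2, 3, 4, 6, 7, 8, 5] 9.544952207051075
[[[-0.2, 1.4], [-0.2, 0.5], [-0.5, 0.8], [-0.3, 0.3], [-0.6, 0.0], [-0.8, -0.6], [-0.4, -0.1], [-0.3, 0.2], [-0.6, 0.2]], [[-0.5, 1.0], [-0.8, 0.8], [-0.8, 0.5], [-0.6, -0.4], [-0.4, -0.6], [-0.9, 0.5], [1.6, -1.3], [0.2, -3.4], [-1.3, -0.3]]]
[[0.6393, -0.0495, 0.1], [0.5343, -0.0042, 0.1], [0.5999, 0.0035, 0.1], [0.5737, -0.0571, 0.142], [0.536, -0.1443, 0.118], [0.7316, 0.0688, 0.012], [0.6067, -0.2204, 0.012], [0.4323, -0.145, 0.012], [0.5571, 0.1442, 0.012]]
```

Both views fit one pose: carousel at (0.574, -0.057), yaw -23.4°. Orange is at +150°, so the disc must go to -1.047. I'll twist the knob clockwise to suit joint 6.

```bash
cat > go.py <<'E'
# usage: go.py x y z yaw_of_tool_y_deg : delta in tool axes
import sys,numpy as np
from station import sense
x,y,z,w=map(float,sys.argv[1:5]); s=sense(); R=s["ee_rot"]
cur=np.degrees(np.arctan2(R[1,1],R[0,1])); d=(w-cur+90)%180-90
print("rz %.3f"%-np.radians(d),"d cm",(R.T@(np.array([x,y,z])-s["tcp_pos"])*100).round(2),"F",s["wrist_force"].round(1),s["tcp_pos"].round(4),"yaw %.1f"%cur,"J",s["joints"].round(0),"t",s["time_s"],"z",R[:,2].round(4),"w",s["gripper_width"])
E
python3 go.py .536 -.144 .2 66.6
```

```text
rz 0.154 d cm [55.51 62.91  4.19] F [ 0.3  0.1 -0.2] [0.1568 0.6045 0.2406] yaw -104.6 J [ 90.  22.   0.  -0. -68. -15.] t 0.1 z [-4.0e-04 -1.9e-03 -1.0e+00] w 0.9985753553843401
```

Emit:
arm_command:
  deltas:
    - [0,0,0.02,2.6,3.0,0,-1]
    - [0,0,0.04,5.2,6.0,0,-1]
    - [0,0,0.06,7.8,9.0,0,-1]
    - [0,0,0.08,10.4,12.0,0,-1]
    - [0,0,0.1,13.0,15.0,0,-1]
    - [0,0,0.12,15.6,18.0,0,-1]
    - [0,0,0.14,18.2,21,0,-1]
    - [0,0,0.155,20.8,24.0,0,-1]

```text
time_s: 0.77
tcp_pos: [0.2982, 0.3183, 0.2413]
ee_rot: [[0.917, -0.398, -0.0], [-0.398, -0.917, -0.0], [-0.0, 0.0, -1.0]]
wrist_force: [1.4, 0.8, 0.3]
gripper_width: 0.997
gripper_force: 0.0
```

```bash
python3 go.py .536 -.144 .2 66.6
```

```text
rz -0.001 d cm [40.21 32.95  4.14] F [1.4 0.8 0.3] [0.2982 0.3183 0.2413] yaw -113.4 J [ 68.   3. -24.  -0. -62.  -2.] t 0.7667 z [-3.e-04 -3.e-04 -1.e+00] w 0.9965073282481439
```

Emit:
arm_command:
  deltas:
    - [0,0,0,3.1,2.6,0,-1]
    - [0,0,0,6.2,5.1,0,-1]
    - [0,0,0,9.3,7.6,0,-1]
    - [0,0,0,12.4,10.2,0,-1]
    - [0,0,0,15.5,12.7,0,-1]
    - [0,0,0,18.6,15.3,0,-1]
    - [0,0,0,21.7,17.8,0,-1]
    - [0,0,0,24.8,20.3,0,-1]

```text
time_s: 1.43
tcp_pos: [0.445, 0.0335, 0.2415]
ee_rot: [[0.918, -0.397, 0.0], [-0.397, -0.918, 0.0], [-0.0, -0.0, -1.0]]
wrist_force: [0.6, 1.1, -0.6]
gripper_width: 1.002
gripper_force: 0.0
```

Emit:
arm_command:
  deltas:
    - [0,0,0,3,2.5,0,-1]
    - [0,0,0,6,4.9,0,-1]
    - [0,0,0,9,7.4,0,-1]
    - [0,0,0,11,9.5,0.5,-1]
    - [0,0,0,13,11,1,-1]
    - [0,0,0,14,11.5,2,-1]
    - [0,0,0,14,11.5,3,-1]
    - [0,0,0,14,11.5,4,-1]

```text
time_s: 2.1
tcp_pos: [0.527, -0.1255, 0.1999]
ee_rot: [[0.917, -0.399, -0.002], [-0.399, -0.917, 0.0], [-0.002, 0.0, -1.0]]
wrist_force: [0.5, -0.1, 0.2]
gripper_width: 1.001
gripper_force: 0.0
```

```bash
python3 go.py .536 -.144 .114 66.6; python3 - <<'E'
from station import capture
import cv2,numpy as np
c=capture("scene")["pixels"][125:275,195:345];t=capture("top")["pixels"][150:250,240:340]
cv2.imwrite("pics/a.png",np.hstack([cv2.resize(c,(400,400),interpolation=3),cv2.resize(t,(400,400),interpolation=3)]))
E
```

```text
rz -0.002 d cm [1.58 1.33 8.59] F [ 0.5 -0.1  0.2] [ 0.527  -0.1255  0.1999] yaw -113.5 J [  4.  16. -15.  -0. -59.  63.] t 2.1 z [-1.9e-03  5.0e-04 -1.0e+00] w 1.0010674984940353
```

View pics/a.png

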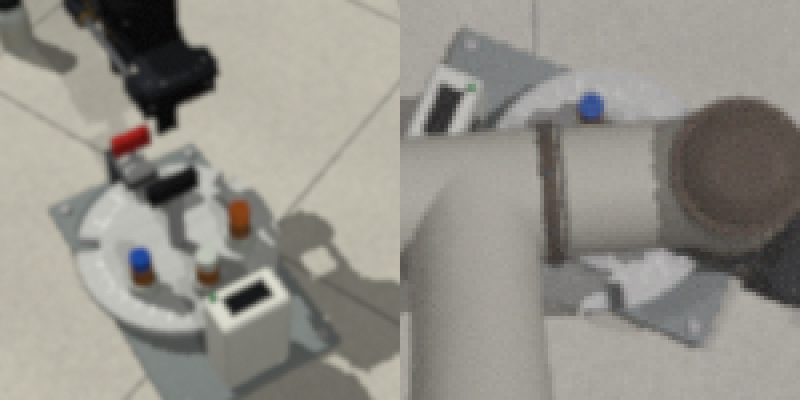

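The scene crop shows the hand just behind and above the red knob (130,140). The disc and vials are undisturbed. Moving over the knob and down.

Emit:
arm_command:
  deltas:
    - [0,0,0,0.8,0.7,0,-1]
    - [0,0,0,1.6,1.3,0,-1]
    - [0,0,0,1.6,1.3,1.8,-1]
    - [0,0,0,1.6,1.3,3.6,-1]
    - [0,0,0,1.6,1.3,5.4,-1]
    - [0,0,0,1.6,1.3,7.2,-1]
    - [0,0,0,1.6,1.3,8.5,-1]
    - [0,0,0,1.6,1.3,8.5,-1]

```text
time_s: 2.87
tcp_pos: [0.5359, -0.1439, 0.1144]
ee_rot: [[0.918, -0.398, -0.004], [-0.398, -0.918, 0.0], [-0.004, 0.001, -1.0]]
wrist_force: [-0.3, 0.2, -0.1]
gripper_width: 0.999
gripper_force: 0.0
```

```bash
python3 go.py .536 -.144 .114 66.6; python3 - <<'E'
from station import capture
import cv2,numpy as np
c=capture("scene")["pixels"][150:230,205:305]
cv2.imwrite("pics/b.png",cv2.resize(c,(700,560),interpolation=3))
E
```

```text
rz -0.001 d cm [0.01 0.01 0.04] F [-0.3  0.2 -0.1] [ 0.5359 -0.1439  0.1144] yaw -113.4 J [  2.  23. -19.  -0. -49.  65.] t 2.8667 z [-4.5e-03  4.0e-04 -1.0e+00] w 0.9987142211437937
```

View pics/b.png

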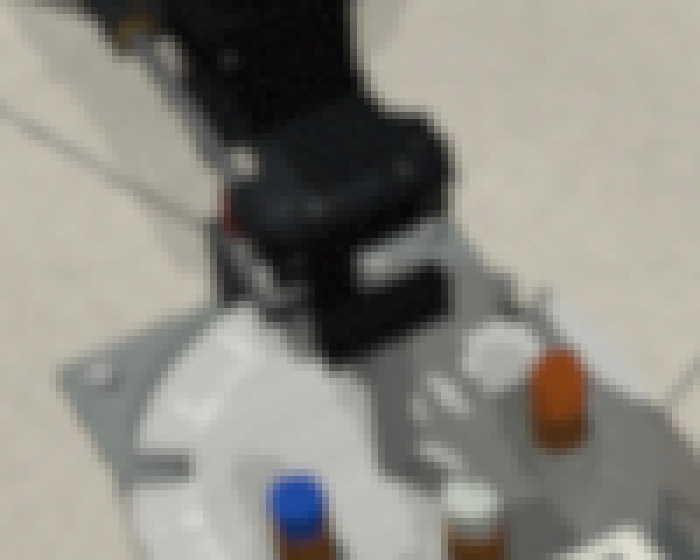

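The fingers straddle the red knob, whose edge shows at (235,210). The front finger is clear of the hub. Closing.

Emit:
arm_command:
  deltas:
    - [0,0,0,0,0,0,0]
    - [0,0,0,0,0,0,0.4]
    - [0,0,0,0,0,0,0.5]
    - [0,0,0,0,0,0,0.6]
    - [0,0,0,0,0,0,0.7]
    - [0,0,0,0,0,0,0.8]
    - [0,0,0,0,0,0,1]
    - [0,0,0,0,0,0,1]

```text
time_s: 3.58
tcp_pos: [0.5371, -0.1439, 0.1166]
ee_rot: [[0.918, -0.398, 0.0], [-0.398, -0.918, -0.0], [0.0, -0.0, -1.0]]
wrist_force: [-0.2, -0.2, 0.9]
gripper_width: 0.479
gripper_force: 0.0
```

Emit:
arm_command:
  deltas:
    - [0,0,0,0,0,0,1]
    - [0,0,0,0,0,0,1]
    - [0,0,0,0,0,0,1]

```text
time_s: 3.83
tcp_pos: [0.5371, -0.1439, 0.1165]
ee_rot: [[0.918, -0.397, -0.0], [-0.397, -0.918, -0.0], [-0.0, 0.0, -1.0]]
wrist_force: [0.4, -0.8, -0.0]
gripper_width: 0.253
gripper_force: 0.0
```

Emit:
arm_command:
  deltas:
    - [0,0,0,-0.1,0,0.2,1]
    - [0,0,0,-0.1,0,0.2,1]
    - [0,0,0,-0.1,0,0.2,1]
    - [0,0,0,-0.1,0,0.2,1]
    - [0,0,0,-0.1,0,0.2,1]

```text
time_s: 4.25
tcp_pos: [0.5364, -0.1433, 0.1145]
ee_rot: [[0.918, -0.397, 0.001], [-0.397, -0.918, 0.0], [0.0, -0.0, -1.0]]
wrist_force: [1.5, 1.2, 0.2]
gripper_width: 0.157
gripper_force: 30.0
```

```bash
python3 go.py .536 -.144 .114 66.6
```

```text
rz -0.000 d cm [-0.01  0.08  0.05] F [1.5 1.2 0.2] [ 0.5364 -0.1433  0.1145] yaw -113.4 J [  2.  23. -19.  -0. -48.  65.] t 4.25 z [ 5.e-04  1.e-04 -1.e+00] w 0.15739603558100745
```

Emit:
arm_command:
  deltas:
    - [0,0,0,0,0,-0.4,1]
    - [0,0,0,0,0,-0.8,1]
    - [0,0,0,0,0,-1.2,1]
    - [0,0,0,0,0,-1.5,1]
    - [0,0,0,0,0,-1.7,1]
    - [0,0,0,0,0,-1.7,1]
    - [0,0,0,0,0,-1.7,1]
    - [0,0,0,0,0,-1.7,1]

```text
time_s: 4.92
tcp_pos: [0.5362, -0.1434, 0.1314]
ee_rot: [[0.918, -0.398, 0.0], [-0.398, -0.918, 0.0], [0.0, -0.0, -1.0]]
wrist_force: [3.4, 0.7, -7.2]
gripper_width: 0.159
gripper_force: 30.0
```

```bash
python3 go.py .536 -.144 .114 66.6
```

```text
rz -0.000 d cm [0.   0.07 1.74] F [ 3.4  0.7 -7.2] [ 0.5362 -0.1434  0.1314] yaw -113.4 J [  2.  21. -18.  -0. -51.  65.] t 4.9167 z [ 2.e-04  2.e-04 -1.e+00] w 0.1589769872856123
```

Emit:
arm_command:
  deltas:
    - [0,0,0.1,0,0,0,1]
    - [0,0,0.2,0,0,0,1]
    - [0,0,0.3,0,0,0,1]
    - [0,0,0.4,0,0,0,1]
    - [0,0,0.5,0,0,0,1]
    - [0,0,0.6,0,0,0,1]
    - [0,0,0.7,0,0,0,1]
    - [0,0,0.8,0,0,0,1]

```text
time_s: 5.58
tcp_pos: [0.5361, -0.1435, 0.1314]
ee_rot: [[0.35, -0.937, -0.0], [-0.937, -0.35, 0.0], [-0.0, 0.0, -1.0]]
wrist_force: [3.4, 0.8, -7.2]
gripper_width: 0.158
gripper_force: 30.0
```

Emit:
arm_command:
  deltas:
    - [0,0,0.1,0,0,0,1]
    - [0,0,0.2,0,0,0,1]
    - [0,0,0.3,0,0,0,1]
    - [0,0,0.4,0,0,0,1]
    - [0,0,0.5,0,0,0,1]
    - [0,0,0.6,0,0,0,1]
    - [0,0,0.7,0,0,0,1]
    - [0,0,0.7,0,0,0,1]

```text
time_s: 6.25
tcp_pos: [0.536, -0.1435, 0.1313]
ee_rot: [[-0.333, -0.943, -0.001], [-0.943, 0.333, 0.0], [0.0, 0.001, -1.0]]
wrist_force: [2.9, 0.6, -8.3]
gripper_width: 0.159
gripper_force: 30.0
```

```bash
python3 go.py .536 -.144 .128 -19.4
```

```text
rz -0.001 d cm [ 0.05 -0.02  0.33] F [ 2.9  0.6 -8.3] [ 0.536  -0.1435  0.1313] yaw 160.5 J [  2.  21. -18.  -0. -51. -21.] t 6.25 z [-5.e-04  1.e-04 -1.e+00] w 0.15861154820728032
```

Knob twisted -86°. Lower it onto the collar, release and rise.

Emit:
arm_command:
  deltas:
    - [0,0,0,0,0,0.15,1]
    - [0,0,0,0,0,0.3,1]
    - [0,0,0,0,0,0.3,1]
    - [0,0,0,0,0,0.3,0]
    - [0,0,0,0,0,0.3,0]
    - [0,0,0,0,0,0.3,0]
    - [0,0,0,0,0,0.3,0]
    - [0,0,0,0,0,0.3,0]

```text
time_s: 6.92
tcp_pos: [0.5361, -0.1437, 0.129]
ee_rot: [[-0.331, -0.943, 0.0], [-0.943, 0.331, -0.0], [0.0, -0.0, -1.0]]
wrist_force: [0.7, 0.5, -0.1]
gripper_width: 0.446
gripper_force: 0.0
```

Emit:
arm_command:
  deltas:
    - [0,0,0,0,0,0,-0.1]
    - [0,0,0,0,0,-1.5,-0.1]
    - [0,0,0,0,0,-3.5,-0.1]
    - [0,0,0,0,0,-5.5,-0.1]
    - [0,0,0,0,0,-7.0,-0.1]
    - [0,0,0,0,0,-7.5,-0.1]

```text
time_s: 7.42
tcp_pos: [0.5375, -0.1437, 0.2064]
ee_rot: [[-0.331, -0.944, 0.005], [-0.944, 0.331, -0.001], [-0.001, -0.005, -1.0]]
wrist_force: [1.4, 0.6, 0.9]
gripper_width: 0.55
gripper_force: 0.0
```

```bash
python3 go.py .5737 -.0571 .2 66.6;python3 - <<'E'
from station import capture
import cv2,numpy as np
c=capture("scene")["pixels"][150:270,205:325];t=capture("top")["pixels"][150:250,240:340]
cv2.imwrite("pics/c.png",np.hstack([cv2.resize(c,(400,400),interpolation=3),cv2.resize(t,(400,400),interpolation=3)]))
E
```

```text
rz -1.500 d cm [-9.37 -0.55  0.65] F [1.4 0.6 0.9] [ 0.5375 -0.1437  0.2064] yaw 160.7 J [  2.  17. -13.   0. -60. -21.] t 7.4167 z [ 4.9e-03 -8.0e-04 -1.0e+00] w 0.5502290410666096
```

View pics/c.png

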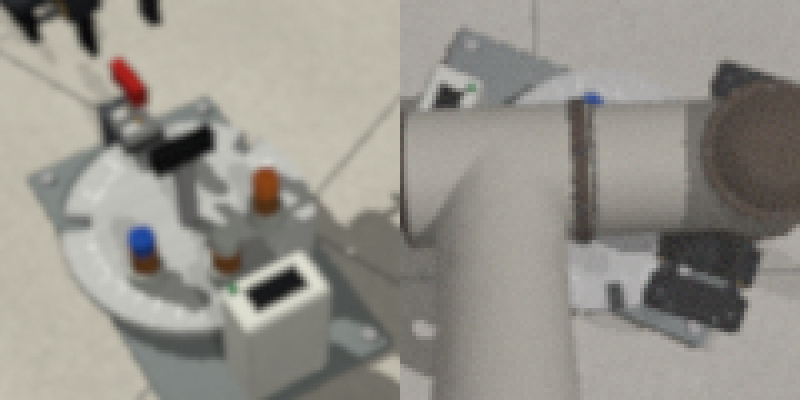

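The knob (128,80) now stands crosswise and raised, held out by itself. The vials are all standing. On to the hub handle.

Emit:
arm_command:
  deltas:
    - [0,0,-0.11,-1.2,-0.1,0,-0.3]
    - [0,0,-0.22,-2.4,-0.2,0,-0.3]
    - [0,0,-0.33,-3.6,-0.3,0,-0.3]
    - [0,0,-0.44,-4.8,-0.3,0,-0.3]
    - [0,0,-0.55,-6,-0.4,0,-0.3]
    - [0,0,-0.66,-7.2,-0.5,0,-0.3]
    - [0,0,-0.77,-8.4,-0.6,0,-0.3]
    - [0,0,-0.88,-9.4,-0.6,0,-0.3]

```text
time_s: 8.18
tcp_pos: [0.5725, -0.0562, 0.2017]
ee_rot: [[0.521, -0.854, -0.003], [-0.854, -0.521, -0.0], [-0.002, 0.003, -1.0]]
wrist_force: [-0.0, 0.1, -0.4]
gripper_width: 0.65
gripper_force: 0.0
```

Emit:
arm_command:
  deltas:
    - [0,0,-0.11,0,0,0,-0.3]
    - [0,0,-0.22,0,0,0,-0.3]
    - [0,0,-0.33,0,0,0,-0.3]
    - [0,0,-0.44,0,0,0,-0.3]
    - [0,0,-0.55,0,0,0,-0.3]
    - [0,0,-0.62,0,0,0,-0.3]
    - [0,0,-0.62,0,0,0,-0.3]
    - [0,0,-0.62,0,0,0,-0.3]

```text
time_s: 8.85
tcp_pos: [0.5724, -0.0568, 0.2022]
ee_rot: [[0.917, -0.399, -0.003], [-0.399, -0.917, -0.0], [-0.002, 0.001, -1.0]]
wrist_force: [0.1, -0.7, -0.5]
gripper_width: 0.653
gripper_force: 0.0
```

```bash
python3 go.py .5737 -.0571 .140 66.6
```

```text
rz -0.003 d cm [ 0.15 -0.04  6.22] F [ 0.1 -0.7 -0.5] [ 0.5724 -0.0568  0.2022] yaw -113.5 J [ 10.  19. -10.  -0. -61.  56.] t 8.85 z [-2.6e-03 -2.0e-04 -1.0e+00] w 0.6533673950724913
```

Emit:
arm_command:
  deltas:
    - [0,0,0,0.1,-0.1,1.8,-0.3]
    - [0,0,0,0.1,-0.1,3.6,-0.3]
    - [0,0,0,0.1,-0.1,5.2,-0.3]
    - [0,0,0,0.1,-0.1,6.2,-0.3]
    - [0,0,0,0.1,-0.1,6.3,0.2]
    - [0,0,0,0.1,-0.1,6.3,0.5]
    - [0,0,0,0.1,-0.1,6.3,0.6]
    - [0,0,0,0.1,-0.1,6.3,0.8]

```text
time_s: 9.52
tcp_pos: [0.5751, -0.0562, 0.1417]
ee_rot: [[0.918, -0.398, 0.002], [-0.398, -0.918, 0.0], [0.002, -0.001, -1.0]]
wrist_force: [-0.4, -0.0, 0.5]
gripper_width: 0.432
gripper_force: 0.0
```

Emit:
arm_command:
  deltas:
    - [0,0,0,0,0,0,1]
    - [0,0,0,0,0,0,1]
    - [0,0,0,0,0,0,1]
    - [0,0,0,0,0,0,1]
    - [0,0,0,0,0,0,1]
    - [0,0,0,0,0,0,1]

```text
time_s: 10.02
tcp_pos: [0.5746, -0.0562, 0.1411]
ee_rot: [[0.918, -0.397, 0.001], [-0.397, -0.918, 0.0], [0.001, -0.0, -1.0]]
wrist_force: [-1.2, 0.6, 2.6]
gripper_width: 0.185
gripper_force: 30.0
```

```bash
python3 go.py .5737 -.0571 .140 66.6
```

```text
rz -0.000 d cm [-0.05  0.11  0.11] F [-1.2  0.6  2.6] [ 0.5746 -0.0562  0.1411] yaw -113.4 J [ 10.  23. -14.   0. -53.  56.] t 10.0167 z [ 8.e-04  0.e+00 -1.e+00] w 0.18479256805428607
```

Emit:
arm_command:
  deltas:
    - [0,0,0,0,0,0,1]
    - [0,0,0,0,0,0,1]
    - [0,0,0.04,0,0,0,1]
    - [0,0,0.1,0,0,0,1]
    - [0,0,0.17,0,0,0,1]
    - [0,0,0.24,0,0,0,1]
    - [0,0,0.31,0,0,0,1]
    - [0,0,0.38,0,0,0,1]

```text
time_s: 10.68
tcp_pos: [0.5745, -0.0564, 0.1411]
ee_rot: [[0.703, -0.711, 0.0], [-0.711, -0.703, -0.0], [0.001, -0.0, -1.0]]
wrist_force: [-0.1, 0.6, 3.9]
gripper_width: 0.182
gripper_force: 30.0
```

```bash
python3 go.py .5737 -.0571 .140 6.6
```

```text
rz 0.664 d cm [-0.    0.11  0.11] F [-0.1  0.6  3.9] [ 0.5745 -0.0564  0.1411] yaw -135.4 J [ 10.  23. -14.   0. -53.  34.] t 10.6833 z [ 5.e-04 -4.e-04 -1.e+00] w 0.18198482411962885
```

Emit:
arm_command:
  deltas:
    - [0,0,0.07,0,0,0,1]
    - [0,0,0.14,0,0,0,1]
    - [0,0,0.21,0,0,0,1]
    - [0,0,0.28,0,0,0,1]
    - [0,0,0.35,0,0,0,1]
    - [0,0,0.42,0,0,0,1]
    - [0,0,0.49,0,0,0,1]
    - [0,0,0.55,0,0,0,1]

```text
time_s: 11.35
tcp_pos: [0.5742, -0.0565, 0.141]
ee_rot: [[0.227, -0.974, -0.0], [-0.974, -0.227, -0.0], [0.0, 0.0, -1.0]]
wrist_force: [-0.3, -0.4, 3.9]
gripper_width: 0.183
gripper_force: 30.0
```

Emit:
arm_command:
  deltas:
    - [0,0,0.05,0,0,0,1]
    - [0,0,0.09,0,0,0,1]
    - [0,0,0.11,0,0,0,1]
    - [0,0,0.11,0,0,0,1]
    - [0,0,0.11,0,0,0,1]

```text
time_s: 11.77
tcp_pos: [0.5742, -0.0565, 0.141]
ee_rot: [[0.122, -0.992, -0.0], [-0.992, -0.122, -0.0], [0.0, 0.0, -1.0]]
wrist_force: [-2.6, 0.6, 5.5]
gripper_width: 0.186
gripper_force: 30.0
```

```bash
python3 go.py .5737 -.0571 .140 6.6;python3 - <<'E'
from station import capture
import cv2,numpy as np,pickle
C=capture("scene");pickle.dump(C,open("scene1.pkl","wb"))
c=C["pixels"][150:270,205:325];t=capture("top")["pixels"][150:250,240:340]
cv2.imwrite("pics/d.png",np.hstack([cv2.resize(c,(480,480),interpolation=3),cv2.resize(t,(300,480),interpolation=3)]))
E
```

```text
rz 0.007 d cm [0.05 0.06 0.1 ] F [-2.6  0.6  5.5] [ 0.5742 -0.0565  0.141 ] yaw -173.0 J [ 10.  23. -14.   0. -53.  -3.] t 11.7667 z [-2.e-04 -4.e-04 -1.e+00] w 0.18597814498904156
```

View pics/d.png

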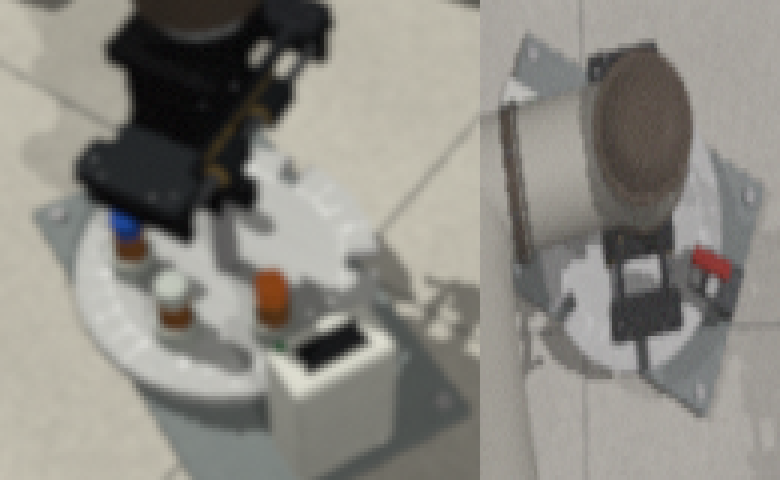

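The orange cap (271,283) now stands before the reader's window. White is at (173,287), blue at (125,222), and all are upright. Next I'll fit the disc angle from the caps.

```bash
python3 - <<'E'
from h import *
import pickle
S=pickle.load(open("scene1.pkl","rb"))
x,y,th=.5737,-.0571,-.4077
px=np.array([(271,281),(173,283)])/4+(204.6,149.6)
for d in np.arange(-1.2,-.9,.05):
    P=[(x+.066*np.cos(th+a+d),y+.066*np.sin(th+a+d),.1) for a in(np.radians(150),np.radians(90))]
    print(round(d,2),(proj(S,P)-px).round(1).tolist())
E
```

```text
-1.2 [[-4.2, 1.7], [-4.3, -1.5]]
-1.15 [[-3.1, 1.3], [-3.3, -0.9]]
-1.1 [[-1.9, 0.8], [-2.3, -0.4]]
-1.05 [[-0.8, 0.3], [-1.3, 0.1]]
-1.0 [[0.2, -0.3], [-0.2, 0.6]]
-0.95 [[1.3, -0.9], [0.9, 1.1]]
```

Disc is at about -1.05 once the earlier fit bias is allowed for. Release and rise.

Emit:
arm_command:
  deltas:
    - [0,0,0,0,0,0,0.5]
    - [0,0,0,0,0,0,0.2]
    - [0,0,0,0,0,0,0.0]
    - [0,0,0,0,0,0,0]
    - [0,0,0,0,0,0,0]
    - [0,0,0,0,0,-2,0]
    - [0,0,0,0,0,-4,-0.2]
    - [0,0,0,0,0,-6,-0.2]

```text
time_s: 12.53
tcp_pos: [0.5741, -0.0563, 0.2007]
ee_rot: [[0.122, -0.993, -0.001], [-0.993, -0.122, -0.0], [0.0, 0.001, -1.0]]
wrist_force: [1.2, -0.3, 0.8]
gripper_width: 0.557
gripper_force: 0.0
```

```bash
python3 go.py .5363 -.1436 .2 -19.4
```

```text
rz 0.461 d cm [8.2  4.81 0.07] F [ 1.2 -0.3  0.8] [ 0.5741 -0.0563  0.2007] yaw -173.0 J [ 10.  19. -10.  -0. -61.  -3.] t 12.5333 z [-1.4e-03 -2.0e-04 -1.0e+00] w 0.5571015963436553
```

Emit:
arm_command:
  deltas:
    - [0,0,0.08,1.3,0.8,0,-0.2]
    - [0,0,0.16,2.9,1.7,0,-0.2]
    - [0,0,0.24,4.5,2.6,0,-0.2]
    - [0,0,0.32,6,3.5,0,-0.2]
    - [0,0,0.4,7.2,4.2,0,-0.2]
    - [0,0,0.46,8.2,4.8,0,-0.2]
    - [0,0,0.46,8.2,4.8,0,-0.2]
    - [0,0,0.46,8.2,4.8,0,-0.2]

```text
time_s: 13.2
tcp_pos: [0.5365, -0.1439, 0.2004]
ee_rot: [[-0.332, -0.943, -0.0], [-0.943, 0.332, 0.0], [-0.0, 0.0, -1.0]]
wrist_force: [-0.6, -0.1, 0.4]
gripper_width: 0.599
gripper_force: 0.0
```

```bash
python3 go.py .5363 -.1436 .129 -19.4
```

```text
rz 0.001 d cm [-0.02  0.03  7.14] F [-0.6 -0.1  0.4] [ 0.5365 -0.1439  0.2004] yaw 160.6 J [  2.  17. -13.  -0. -60. -21.] t 13.2 z [-1.e-04  1.e-04 -1.e+00] w 0.5993271660692426
```

Emit:
arm_command:
  deltas:
    - [0,0,0,0,0,1.8,-0.2]
    - [0,0,0,0,0,3.6,-0.2]
    - [0,0,0,0,0,5.2,-0.2]
    - [0,0,0,0,0,6.5,-0.2]
    - [0,0,0,0,0,7.1,0.1]
    - [0,0,0,0,0,7.1,0.4]
    - [0,0,0,0,0,7.1,0.6]
    - [0,0,0,0,0,7.1,0.8]

```text
time_s: 13.87
tcp_pos: [0.5376, -0.1433, 0.1305]
ee_rot: [[-0.331, -0.944, 0.002], [-0.944, 0.331, -0.0], [-0.0, -0.002, -1.0]]
wrist_force: [-1.0, -0.3, 0.0]
gripper_width: 0.384
gripper_force: 0.0
```

Emit:
arm_command:
  deltas:
    - [0,0,0,0,0,0,1]
    - [0,0,0,0,0,0,1]
    - [0,0,0,0,0,0,1]
    - [0,0,0,0,0,0,1]
    - [0,0,0,0,0,0,1]
    - [0,0,0,0,0,0,1]
    - [0,0,0,0,0,0,1]

```text
time_s: 14.45
tcp_pos: [0.5366, -0.1434, 0.1302]
ee_rot: [[-0.331, -0.943, -0.0], [-0.943, 0.331, 0.0], [-0.0, 0.0, -1.0]]
wrist_force: [-1.8, 2.6, 5.4]
gripper_width: 0.155
gripper_force: 30.0
```

```bash
python3 go.py .5363 -.1436 .129 66.6
```

```text
rz -1.500 d cm [0.03 0.02 0.12] F [-1.8  2.6  5.4] [ 0.5366 -0.1434  0.1302] yaw 160.6 J [  2.  21. -18.  -0. -50. -21.] t 14.45 z [-0.  0. -1.] w 0.1554900318782799
```

Emit:
arm_command:
  deltas:
    - [0,0,0,0,0,-0.25,1]
    - [0,0,-0.1,0,0,-0.25,1]
    - [0,0,-0.2,0,0,-0.25,1]
    - [0,0,-0.3,0,0,-0.25,1]
    - [0,0,-0.4,0,0,-0.25,1]
    - [0,0,-0.5,0,0,-0.25,1]
    - [0,0,-0.6,0,0,-0.25,1]
    - [0,0,-0.7,0,0,-0.25,1]

```text
time_s: 15.12
tcp_pos: [0.5363, -0.1433, 0.1304]
ee_rot: [[0.358, -0.934, -0.001], [-0.934, -0.358, 0.001], [-0.001, 0.001, -1.0]]
wrist_force: [1.1, 1.3, -6.2]
gripper_width: 0.155
gripper_force: 30.0
```

Emit:
arm_command:
  deltas:
    - [0,0,-0.1,0,0,0,1]
    - [0,0,-0.2,0,0,0,1]
    - [0,0,-0.3,0,0,0,1]
    - [0,0,-0.4,0,0,0,1]
    - [0,0,-0.5,0,0,0,1]
    - [0,0,-0.6,0,0,0,1]
    - [0,0,-0.7,0,0,0,1]
    - [0,0,-0.8,0,0,0,1]

```text
time_s: 15.78
tcp_pos: [0.5363, -0.1433, 0.1301]
ee_rot: [[0.919, -0.394, -0.001], [-0.394, -0.919, 0.001], [-0.002, -0.0, -1.0]]
wrist_force: [1.3, 0.4, -7.5]
gripper_width: 0.159
gripper_force: 30.0
```

Emit:
arm_command:
  deltas:
    - [0,0,0,0,0,0,1]
    - [0,0,0,0,0,0.2,1]
    - [0,0,0,0,0,0.4,1]
    - [0,0,0,0,0,0.6,1]
    - [0,0,0,0,0,0.6,1]

```text
time_s: 16.2
tcp_pos: [0.5363, -0.1433, 0.1252]
ee_rot: [[0.917, -0.399, -0.001], [-0.399, -0.917, 0.0], [-0.001, 0.0, -1.0]]
wrist_force: [1.2, 1.1, -7.7]
gripper_width: 0.156
gripper_force: 30.0
```

```bash
python3 go.py .5363 -.1436 .114 66.6
```

```text
rz -0.002 d cm [0.01 0.03 1.12] F [ 1.2  1.1 -7.7] [ 0.5363 -0.1433  0.1252] yaw -113.5 J [  2.  22. -18.  -0. -50.  65.] t 16.2 z [-1.1e-03  4.0e-04 -1.0e+00] w 0.15558703634765902
```

The pin dropped into the slot. Lower further, watching the force.

Emit:
arm_command:
  deltas:
    - [0,0,0,0,0,0.2,1]
    - [0,0,0,0,0,0.4,1]
    - [0,0,0,0,0,0.6,1]
    - [0,0,0,0,0,0.8,1]
    - [0,0,0,0,0,0.8,1]
    - [0,0,0,0,0,0.8,1]

```text
time_s: 16.7
tcp_pos: [0.5364, -0.1434, 0.1179]
ee_rot: [[0.918, -0.398, -0.001], [-0.398, -0.918, 0.0], [-0.001, 0.0, -1.0]]
wrist_force: [-0.7, 3.5, -5.8]
gripper_width: 0.158
gripper_force: 30.0
```

```bash
python3 go.py .5363 -.1436 .114 66.6
```

```text
rz -0.001 d cm [-0.    0.02  0.39] F [-0.7  3.5 -5.8] [ 0.5364 -0.1434  0.1179] yaw -113.4 J [  2.  22. -19.  -0. -49.  65.] t 16.7 z [-7.e-04  2.e-04 -1.e+00] w 0.15756397274476783
```

Still spring-loaded and descending freely below rim height, so the pin is in the notch. Open to let it drop, but stay around the knob.

Emit:
arm_command:
  deltas:
    - [0,0,0,0,0,0.2,1]
    - [0,0,0,0,0,0.3,1]
    - [0,0,0,0,0,0.3,0.5]
    - [0,0,0,0,0,0.3,0]
    - [0,0,0,0,0,0.3,0]
    - [0,0,0,0,0,0.3,0]
    - [0,0,0,0,0,0.3,-0.1]
    - [0,0,0,0,0,0.3,-0.1]

```text
time_s: 17.37
tcp_pos: [0.5369, -0.1437, 0.1152]
ee_rot: [[0.918, -0.397, 0.0], [-0.397, -0.918, -0.0], [0.001, 0.0, -1.0]]
wrist_force: [0.4, 0.1, 0.1]
gripper_width: 0.505
gripper_force: 0.0
```

Emit:
arm_command:
  deltas:
    - [0,0,0,0,0,-1.5,-0.1]
    - [0,0,0,0,0,-3.5,-0.1]
    - [0,0,0,0,0,-6,-0.1]
    - [0,0,0,0,0,-9,-0.1]
    - [0,0,0,-3,-3,-11,-0.1]
    - [0,0,0,-6,-6,-12,-0.1]
    - [0,0,0,-9,-9,-12,-0.1]
    - [0,0,0,-12,-12,-12,-0.1]

```text
time_s: 18.03
tcp_pos: [0.4771, 0.0077, 0.2362]
ee_rot: [[0.917, -0.399, 0.003], [-0.399, -0.917, 0.001], [0.002, -0.002, -1.0]]
wrist_force: [1.4, 1.3, -0.4]
gripper_width: 0.546
gripper_force: 0.0
```

Emit:
arm_command:
  deltas:
    - [0,0,0,-3,-2.6,0,-0.1]
    - [0,0,0,-6,-5,0,-0.1]
    - [0,0,0,-9,-7.6,0,-0.1]
    - [0,0,0,-12,-10,0,-0.1]
    - [0,0,0,-15,-12.5,0,-0.1]
    - [0,0,0,-18,-15,0,-0.1]
    - [0,0,0,-20,-17,0,-0.1]
    - [0,0,0,-20,-17,0,-0.1]

```text
time_s: 18.7
tcp_pos: [0.3604, 0.2458, 0.2355]
ee_rot: [[0.92, -0.392, 0.001], [-0.392, -0.92, 0.002], [0.001, -0.002, -1.0]]
wrist_force: [0.2, 0.7, 0.4]
gripper_width: 0.549
gripper_force: 0.0
```

```bash
python3 go.py .5363 -.1436 .114 66.6;python3 - <<'E'
from station import capture
import cv2,numpy as np,pickle
from h import proj
C=capture("scene");T=capture("top");pickle.dump((C,T),open("e.pkl","wb"))
c=C["pixels"][150:270,205:325];t=T["pixels"][150:250,240:340]
cv2.imwrite("pics/e.png",np.hstack([cv2.resize(c,(400,400),interpolation=3),cv2.resize(t,(400,400),interpolation=3)]))
# red knob centroid, start vs now: height change
for n,D in(("scene",C),("top",T)):
    for I in(pickle.load(open(n+"0.pkl","rb")),D):
        p=I["pixels"].astype(int);m=(p[...,2]>120)&(p[...,1]<70)&(p[...,0]<80)
        m[:150]=0;m[240:]=0;m[:,:215]=0;m[:,335:]=0
        v,u=np.nonzero(m);print(n,len(u),u.mean().round(2),v.mean().round(2))
    print(proj(D,[(.536,-.1436,.114),(.536,-.1436,.124)]).round(2).tolist())
E
```

```text
rz 0.005 d cm [31.45 28.95 12.1 ] F [0.2 0.7 0.4] [0.3604 0.2458 0.2355] yaw -113.1 J [ 56.   4. -25.   0. -61.  11.] t 18.7 z [ 0.0015  0.0019 -1.    ] w 0.5493754070606095
scene 39 248.33 179.69
scene 43 247.88 183.86
[[243.51, 177.28], [243.16, 174.94]]
top 35 316.03 204.89
top 34 316.06 204.91
[[315.68, 205.25], [315.95, 204.96]]
```

View pics/e.png

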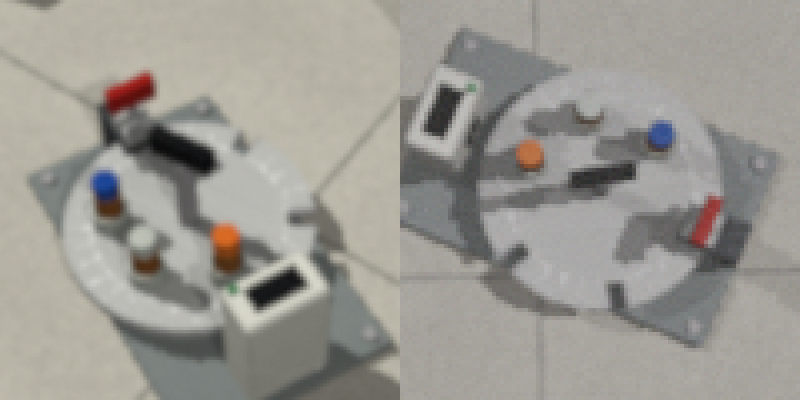

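Final view: orange cap at the reader window (225,240 scene; 530,155 top), all vials upright, knob bar back along its starting direction. I'll check the knob height without the orange vial's pixels contaminating the centroid.

```bash
python3 - <<'E'
import pickle,numpy as np
from h import proj
C,T=pickle.load(open("e.pkl","rb"))
for I in(pickle.load(open("scene0.pkl","rb")),C):
    p=I["pixels"][165:192,230:258].astype(float)
    w=np.clip(p[...,2]-p[...,:2].max(2)-40,0,None)
    v,u=np.mgrid[165:192,230:258];print((w*u).sum()/w.sum(),(w*v).sum()/w.sum(),w.sum())
P=np.array([(275,284)])
x,y,th=.5737,-.0571,-.4077
px=np.array([(530,153),(660,131)])-(400,0);px=px/4+(239.6,149.6)
print([(d,(proj(T,[(x+.066*np.cos(th+a+d),y+.066*np.sin(th+a+d),.1) for a in np.radians([150,30])])-px).round(1).tolist()) for d in(-1.1,-1.047,-1)])
E
```

```text
243.32104381134786 176.66483121857792 4177.0
243.32286138824028 176.69518149012947 4711.0
[(-1.1, [[0.2, -0.9], [0.9, 1.9]]), (-1.047, [[-0.2, 0.0], [0.3, 1.1]]), (-1, [[-0.5, 0.9], [-0.2, 0.4]])]
```

The knob height matches the start to 0.03 px (about 0.1 mm), so the pin is fully home, and the disc is at -1.047.

```bash
python3 -c "
from station import finish_job
print(finish_job())"
```

```text
the job is handed in; nothing more can be done
None
```

The job is handed in at about 19 s of the 64 s: the orange-capped vial stands at the reader's window, the pin is fully home and locks the carousel there, all three vials are upright, and the arm is clear.

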